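# Bring the tape measure round on the latched shop carousel

## Task

The bench carousel is latched with the wrong thing at its front: using fingertips only, push the swing latch out of the disc's rim, push the disc round by its rim until the tape measure stands at the front, in line with the brass index finger, and push the latch back fully home in the notch there so the disc is locked. Push gently (no pinching), do not touch the things that stand on the disc, and leave everything else on the table where it is.

Things in the scene. Friction and masses are not known exactly. Their poses are not given: they have to be found in the camera images.
- carousel_foot: Fixed foot of the carousel, a round steel plate 150 mm across, 16 mm thick; origin on the turning axis at table height, z up. Its -x axis is the carousel's front (towards the robot within 0.15 rad). At front left a steel bracket, 14 mm high, carries the latch and reaches 230 mm from the axis; under the rest of the rim there is only bare table and the index finger.
- front_mark (a point): Tip of the flat brass index finger that marks the front of the foot: 199 mm from the turning axis, 12 mm above the table.
- disc_centre (a point): Middle of the turning plywood disc on its top face, 50 mm above the table. The disc is 350 mm across, its edge 24 to 50 mm above the table; a 12 mm high aluminium rail of 266 mm diameter stands on it. On five rubber pads (74 mm, 2 mm thick, centres 75 mm from the axis, 72 degrees apart) stands one thing each, reaching at most 128 mm from the axis.
- rim_notch (a point): Middle of one of five equal notches in the disc's rim, 165 mm from the axis, midway up the edge (turns with the disc; at the start 36 degrees to the right of the front). Notches lie midway between the pads: mouth 58 mm, 45 degree bevels over the outer 12 mm to 32 mm, then nearly straight to a 30 mm wide bottom 153 mm from the axis; open above and below, a fingertip fits in from above.
- turntable (a joint): Angle of the disc in the foot, rad, positive counter-clockwise seen from above; 0 at the start, latched, with one pad exactly at the front. One place is 1.257 rad. Friction about 0.12 N m: it stops where the push stops; free to turn about 6 rad either way.
- latch (a joint): Angle of the swing latch, rad: 0 home (roller in the notch, disc locked), 0.40 fully out (hard stops at both), clear of the disc from 0.29. Positive: counter-clockwise from above, the grip swings outwards from the disc. It stays where left (about 1 N at the grip). Going home the roller runs in on the bevels and centres the disc if it is within about 4 degrees; well off, the rim stops it.
- latch_pivot (a point): Vertical pivot of the latch, 186 mm from the disc's axis, just left of the index finger; 65 mm above the table. The latch is a flat steel bar 24 mm wide, from 53 to 65 mm above the table, that runs from here over the edge of the disc and on to the left.
- latch_grip (a point): Middle of the latch's upright black grip, a round post of 24 mm diameter from 65 to 120 mm above the table (this point is at 95 mm), 205 mm from the pivot, at the left end of the bar. When home it stands 209 mm from the disc's axis.
- latch_roller (a point): Axis of the latch's roller (28 mm diameter, 25 to 49 mm above the table) that hangs under the bar, 80 mm from the pivot. When home it sits in the notch 36 degrees to the left of the front, 168 mm from the disc's axis.
- tape_measure: Tape measure, upright, 43 x 90 x 62 mm with a flat-sided rounded case, standing on one of the disc's pads that is not the front one, turned any way; its origin (centre of its underside) is over the pad's centre.
- wax_tin: Flat round metal tin, 68 mm diameter, 42 mm tall, standing on the disc, at the front at the start; origin under its centre.
- oil_bottle: Small round bottle, 52 mm diameter, 95 mm tall with a narrow cap, standing on the disc; origin under its centre.
- screw_jar_0: Lidded glass jar of screws, 66 mm diameter, 80 mm tall, standing on the disc; origin under its centre.
- screw_jar_1: A second jar just like it, also on the disc.
- sanding_block: Sanding block 69 x 112 x 30 mm on the table at the front right; a bystander.
- offcut_2: Wood off-cut 38 x 120 x 19 mm on the table at the left; a bystander.
- block_plane: Block plane, 48 x 164 x 64 mm, behind the carousel; a bystander.
- chisel_0: Chisel, 252 mm long, at the far back; a bystander.

How it is judged (in metres and radians):
On the way, in this order (a step that is already met when the one before it is completed fails the run):
1. the latch is pushed out, clear of the rim (value of joint latch above 0.29 rad), for 0.2 s.
2. the disc is turned until the tape measure is at the front, with the latch still out (x of tape_measure in the frame of carousel_foot below -0.06 m and y of tape_measure in the frame of carousel_foot between -0.012 and 0.012 m and value of joint latch above 0.22 rad), for 0.2 s.
At the end, for the whole second after the job is handed in: Tape measure at the front (its origin within 9 mm of the line from the turning axis to the index finger, over 60 mm ahead of the axis), latch home (below 0.04 rad), disc at rest, all five things upright (within 0.1 rad) on the disc (x of tape_measure in the frame of carousel_foot below -0.06 m and y of tape_measure in the frame of carousel_foot between -0.009 and 0.009 m and value of joint latch below 0.04 rad and angular speed of turntable below 0.05 rad/s and angle between each of wax_tin, tape_measure, screw_jar_0, oil_bottle, screw_jar_1's own z axis and vertical below 0.1 rad and height (world z) of wax_tin between 0.045 and 0.062 m and height (world z) of tape_measure between 0.045 and 0.062 m and height (world z) of screw_jar_0 between 0.045 and 0.062 m and height (world z) of oil_bottle between 0.045 and 0.062 m and height (world z) of screw_jar_1 between 0.045 and 0.062 m); the robot touches nothing.
It fails at once if the latch or the disc is pinched or forced (over 40 N from the fingers) (contact force between the fingers and latch above 40 N or contact force between the fingers and turntable above 40 N).
It fails at once if a thing standing on the disc is touched by the robot (over 1 N) (contact force between any of the arm, the fingers and wax_tin above 1 N or contact force between any of the arm, the fingers and tape_measure above 1 N or contact force between any of the arm, the fingers and screw_jar_0 above 1 N or contact force between any of the arm, the fingers and oil_bottle above 1 N or contact force between any of the arm, the fingers and screw_jar_1 above 1 N).
It fails at once if a thing on the disc is lifted or tipped, or slides off its pad (height (world z) of any of wax_tin, tape_measure, screw_jar_0, oil_bottle, screw_jar_1 above 0.067 m or angle between any of wax_tin, tape_measure, screw_jar_0, oil_bottle, screw_jar_1's own z axis and vertical above 0.3 rad or horizontal distance between any of wax_tin, tape_measure, screw_jar_0, oil_bottle, screw_jar_1 and disc_centre above 0.095 m).
It fails at once if a bystander on the table is moved more than 20 mm (distance of any of block_plane, sanding_block, chisel_0, offcut_2 from where it was at the start of the episode above 0.02 m).
It also fails if it takes over 72 s, if anything falls off the work surface, if the arm or the gripper's body presses on something with over 40 N, if the wrist force passes 120 N, or if a joint passes its speed limit or range.

## Robot

A 7-joint arm with a two-finger parallel gripper is mounted at the origin on a cart in front of the work surface, level with it; the furniture and walls round the work are solid. World frame = base frame: x ahead of the robot, y to its left, z up, the work surface at z = 0. Lengths are in m, angles in degrees, forces in N, time in s.
With the tool pointing down it reaches from about 0.35 to 0.775 m from the base axis. Payload 3.1 kg.
Tool frame: the origin (TCP) lies midway between the tips of the shut fingers; the grasp point (between the pads) lies 19 mm behind it; z points along the fingers, y is the line along which they close (so a half turn about z gives the same grasp; the last joint's range is limited). The gripper opens to 85 mm and grips with 20 to 120 N. Pads are 22 mm wide; open, the fingers measure 114 mm over their backs; the gripper's body (76 mm by 85 mm) begins 54 mm behind the grasp point. The pads swing forward as they close: fully open they stand 13 mm farther back than shut.
Start: joints at [-72.405, 17.813, 0.802, 86.603, -0.252, 75.585, -1.558], TCP at [0.188, 0.517, 0.231] pointing down, gripper open.
Joint ranges: [-154.91, 154.91], [-16.99, 109.72], [-72.82, 74.43], [7.12, 147.25], [-82.49, 262.49], [11.32, 116.49], [-174.64, 174.64]. Speed limits (degrees/s): [159.86, 159.86, 180, 180, 180, 180, 180].

## Interface

Orientations are given as a 3x3 rotation matrix whose columns are the frame's x, y, z axes.
In Python, from plant import manip gives the robot as it stands. The module is installed in compiled form; this text tells all that it offers.
- The arm moves only by the shell command python3 -m crank 'ROWS' [FORCE]. ROWS is JSON, a list of rows, each an object of numbers: "wx", "wy", "wz": the turn, a rotation vector about the tool's x, y, z in degrees; "x", "y", "z": the shift along the tool's x, y, z in m; "gripper": the opening, from 0 (shut) to 1 (fully open). In form: [{"wx": .., "wy": .., "wz": .., "x": .., "y": .., "z": .., "gripper": ..}, ...]. A call has 1 to 5 rows; each row is the pose to reach, as a shift and turn from the pose commanded when the call began, along the tool's axes at that moment; what a row does not reach only later rows make up. A row lasts 1/8 s, in which the tool goes at most 62.5 mm and 10.7 degrees, less where a joint would pass 70% of its speed; a pose out of reach is approached as far as the arm can. A call with a gripper value outside its range is refused whole. The fingers move at their own pace and stop on an object; FORCE is the grip in N (left out, the last holds). Time passes only in rows, so rows that repeat a pose let the fingers close. It gives the time, the measured TCP pose, the force, the opening and the grip force at its end, in the units of the state.
- manip.state(): the state, without advancing time (a new reading comes with each control period).
- manip.snapshot(name): name is "side" or "top" or "wrist"; returns the picture (400x640x3 uint8, red, green, blue); there is no depth.
- manip.camera_info(name): a dict with "fov_y" (degrees; the focal length in pixels is half the picture's height over the tangent of half this angle, whatever the lens; pixels are square), "cx", "cy" (the principal point, pixels), "R" (3x3) and "t" (3): a world point X has camera coordinates R X + t. Camera axes: x right, y down, z forward; pixel columns grow to the right and rows downward; lengths in m; the calibration is good to about 2 mm. A picture is of the moment at which its call begins: read the wrist's pose just before it. camera_info takes no time and is no camera call; for the wrist camera it gives the pose at the moment of the call.
- manip.finish_job(): hands the job in; it is judged then, once.
The state is a dict: "time": time; "joints": joint angles; "dq": joint speeds; "effort": joint torques, N m; "eef_pos": TCP position; "tcp_rot": TCP orientation; "contact_force": force on the tool from outside, world axes, zero at the start; "wrist_torque": the same for the moment, N m; "finger_gap": finger opening in m; "finger_force": force on a finger pad.
Only numpy, scipy, OpenCV 4.12 (cv2) and the standard library are available. Lean on these libraries where they do the work, as an engineer would, in place of code of your own. Each camera call takes 0.05 s, during which the arm holds its last target. There are 200 camera calls.

## Working session

There is one attempt and no reset: what is moved stays moved. The work goes in short steps, Python scripts to look and compute and a shell command to move; the robot and the scene stay as the last step left them, time stands still between calls to the robot, and variables do not carry over. Pictures are saved under pics/ and viewed, at most 10 in all, crops included, and the job is handed in when it is done.

```bash
mkdir -p pics
python3 - <<'E'
from plant import manip
import cv2,numpy as np
s=manip.state(); print({k:np.round(v,3).tolist() for k,v in s.items()})
for n in ("top","side"):
    c=manip.camera_info(n); print(n,c)
    cv2.imwrite(f"pics/{n}0.png",manip.snapshot(n)[:,:,::-1])
E
```

```text
{'time': 0.0, 'joints': [-72.404, 17.86, 0.801, 86.694, -0.253, 75.584, -1.558], 'dq': [0.038, -0.019, -0.03, 0.052, 0.022, 0.077, -0.004], 'effort': [-0.001, -37.992, 0.146, -23.059, 0.012, 0.014, -0.0], 'eef_pos': [0.188, 0.516, 0.23], 'tcp_rot': [[-0.94, 0.342, -0.001], [0.342, 0.94, -0.002], [-0.0, -0.002, -1.0]], 'contact_force': [-0.326, -0.797, 0.087], 'wrist_torque': [-0.003, -0.006, -0.036], 'finger_force': 0.0, 'finger_gap': 0.086}
top {'fov_y': 51.071303336394855, 'cx': 315.47602047062173, 'cy': 198.08045597612093, 'R': array([[-0.00681514, -0.99993801,  0.00880515],
       [-0.99608444,  0.00601219, -0.08820231],
       [ 0.08814391, -0.00937178, -0.99606366]]), 't': array([0.09552224, 0.61148996, 1.29652142])}
side {'fov_y': 44.0940238829571, 'cx': 320.19592000731524, 'cy': 193.63497761256713, 'R': array([[ 0.87888636, -0.47681933,  0.01421596],
       [-0.30575725, -0.58595402, -0.7504468 ],
       [ 0.36615743,  0.65521082, -0.66077796]]), 't': array([-0.49690466,  0.31557084,  1.1150715 ])}
```

View pics/top0.png

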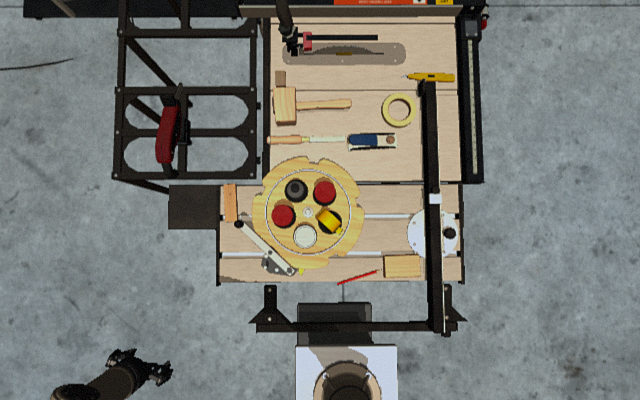

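View pics/side0.png

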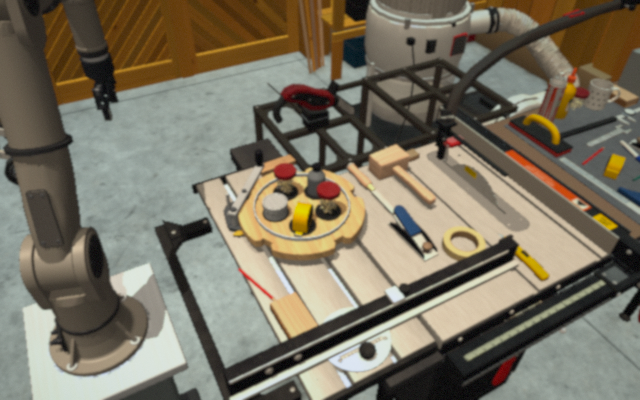

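The top view shows the disc centred near (308,211). The wax tin is at the front (304,236) and the yellow tape measure one pad to its right (328,220), so the disc must turn one place clockwise. The latch bar runs from about (290,268) to the black grip at (238,224). The side view agrees.

```bash
cat > h.py <<'E'
import numpy as np,cv2
from plant import manip
def cam(n):
    c=manip.camera_info(n); f=200/np.tan(np.radians(c["fov_y"]/2)); return c,f
def cast(n,uv,z,c=None):
    c0,f=cam(n); c=c or c0
    R,t=np.array(c["R"]),np.array(c["t"])
    uv=np.atleast_2d(np.array(uv,float))
    d=np.c_[(uv[:,0]-c["cx"])/f,(uv[:,1]-c["cy"])/f,np.ones(len(uv))]@R
    o=-R.T@t
    return o+d*((z-o[2])/d[:,2])[:,None]
def proj(n,X):
    c,f=cam(n); p=np.atleast_2d(X)@np.array(c["R"]).T+np.array(c["t"])
    return np.c_[f*p[:,0]/p[:,2]+c["cx"],f*p[:,1]/p[:,2]+c["cy"]]
E
python3 - <<'E'
from h import *
im=cv2.imread("pics/top0.png"); hsv=cv2.cvtColor(im,cv2.COLOR_BGR2HSV)
for p in [(258,225),(345,235),(300,160),(358,210),(240,250),(375,250),(380,200),(328,213),(238,224)]: print(p,hsv[p[1],p[0]])
cr=im[150:290,215:385]; cv2.imwrite("pics/c0.png",cv2.resize(cr,None,fx=4.2,fy=4.2,interpolation=cv2.INTER_CUBIC))
E
```

```text
(258, 225) [ 22 129 197]
(345, 235) [ 27 107 195]
(300, 160) [ 22 121 203]
(358, 210) [ 24 122 197]
(240, 250) [ 18  62 190]
(375, 250) [ 19  62 180]
(380, 200) [ 17  60 187]
(328, 213) [ 24 253 205]
(238, 224) [24 46 28]
```

View pics/c0.png

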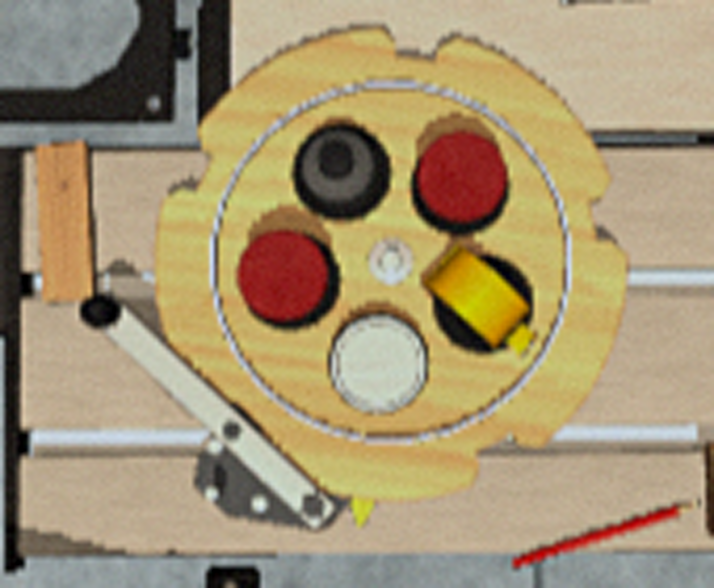

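Enlarged, the picture shows the hub at crop (391,262) and the grip top at (100,310). The pivot is at (312,505), the index finger tip near (362,525), and the notches around the rim. The off-cut lies just behind the grip.

```bash
cat > m.py <<'E'
from h import *
def disc(im):
    hsv=cv2.cvtColor(im,cv2.COLOR_BGR2HSV)
    m=cv2.inRange(hsv,(15,85,90),(35,200,255)); m[:, :225]=0; m[:155]=0; m[290:]=0
    m=cv2.morphologyEx(m,cv2.MORPH_OPEN,np.ones((3,3)))
    cs,_=cv2.findContours(m,cv2.RETR_EXTERNAL,cv2.CHAIN_APPROX_NONE)
    c=max(cs,key=cv2.contourArea)
    P=cast("top",c[:,0,:],0.05)[:,:2]
    ctr=P.mean(0)
    k=np.ones(len(P),bool)
    for _ in range(20):
        A=np.c_[2*P[k],np.ones(k.sum())]; s=np.linalg.lstsq(A,(P[k]**2).sum(1),rcond=None)[0]
        ctr=s[:2]; r=np.sqrt(s[2]+ctr@ctr); e=np.hypot(*(P-ctr).T)-r
        k=(np.abs(e)<.006)
    return ctr,r,P
def blob(im,lo,hi,box,z):
    x0,y0,x1,y1=box
    m=cv2.inRange(cv2.cvtColor(im,cv2.COLOR_BGR2HSV)[y0:y1,x0:x1],lo,hi)
    n,_,st,ce=cv2.connectedComponentsWithStats(m)
    i=1+st[1:,4].argmax(); uv=ce[i]+[x0,y0]
    return uv,st[i,4],cast("top",uv,z)[0]
E
python3 - <<'E'
from m import *
im=cv2.imread("pics/top0.png")
c,r,P=disc(im); print("disc",c,r,"hub",cast("top",(308.1,212.4),.055))
uv,n,g=blob(im,(0,0,0),(180,255,60),(228,217,246,233),.12); print("grip",uv,n,g)
pv=cast("top",(289.3,270.2),.065)[0]; tip=cast("top",[(301.2,275.2),(301.2,274.0)],.012); print("pivot",pv,"tip",tip)
print("d piv",np.hypot(*(pv[:2]-c)),"tip",[np.hypot(*(t[:2]-c)) for t in tip],"grip-piv",np.hypot(*(g-pv)[:2]),"grip-c",np.hypot(*(g[:2]-c)))
print("front ang", [np.degrees(np.arctan2(*(t[:2]-c)[::-1])) for t in tip])
# notches
d=P-c; a=np.degrees(np.arctan2(d[:,1],d[:,0]))%360; rr=np.hypot(*d.T)
for a0 in range(0,360,4):
    k=(a>=a0)&(a<a0+4); print(a0,round(rr[k].min()*1000) if k.any() else None,end="; ")
uv,n,t=blob(im,(18,215,120),(32,255,255),(310,200,345,240),.09); print("\ntape",uv,n,t,np.hypot(*(t[:2]-c)),np.degrees(np.arctan2(*(t[:2]-c)[::-1]))%360)
uv,n,t=blob(im,(0,0,130),(180,70,255),(290,220,320,248),.092); print("wax",uv,n,t,np.hypot(*(t[:2]-c)),np.degrees(np.arctan2(*(t[:2]-c)[::-1]))%360)
E
```

```text
disc [0.56793966 0.11630927] 0.17357950656999652 hub [[0.56540192 0.11489774 0.055     ]]
grip [238.33333333 223.40740741] 54 [0.5310387  0.31794101 0.12      ]
pivot [0.39047175 0.17251393 0.065     ] tip [[0.37029939 0.13798696 0.012     ]
 [0.37402629 0.13797277 0.012     ]]
d piv 0.18615537242749863 tip [np.float64(0.19882554901564353), np.float64(0.1951197153055991)] grip-piv 0.20225752464809912 grip-c 0.20498058748803547
front ang [np.float64(173.74067143211238), np.float64(173.62549522114142)]
0 168; 4 173; 8 173; 12 173; 16 174; 20 173; 24 174; 28 174; 32 173; 36 174; 40 173; 44 173; 48 173; 52 171; 56 153; 60 151; 64 152; 68 152; 72 170; 76 173; 80 173; 84 172; 88 172; 92 172; 96 173; 100 173; 104 174; 108 173; 112 166; 116 162; 120 160; 124 156; 128 152; 132 152; 136 152; 140 153; 144 156; 148 159; 152 162; 156 165; 160 169; 164 174; 168 175; 172 179; 176 176; 180 173; 184 173; 188 173; 192 173; 196 171; 200 155; 204 152; 208 152; 212 152; 216 170; 220 171; 224 171; 228 174; 232 174; 236 173; 240 172; 244 173; 248 172; 252 172; 256 172; 260 172; 264 172; 268 172; 272 157; 276 151; 280 151; 284 152; 288 169; 292 173; 296 173; 300 172; 304 172; 308 172; 312 175; 316 172; 320 172; 324 173; 328 174; 332 173; 336 174; 340 172; 344 156; 348 151; 352 153; 356 153; 
tape [329.36156352 220.66123779] 307 [0.53833573 0.05106094 0.09      ] 0.0716501012525377 245.59565072943334
wax [304.65609756 236.35853659] 410 [0.49202834 0.12521825 0.092     ] 0.07643231136419583 173.30636101489006
```

```bash
python3 -m crank '[{"x":-0.04,"y":-0.008,"wz":3,"gripper":0},{"x":-0.09,"y":-0.018,"wz":6,"gripper":0},{"x":-0.14,"y":-0.028,"wz":9,"gripper":0},{"x":-0.19,"y":-0.038,"wz":12,"gripper":0},{"x":-0.23,"y":-0.046,"wz":14,"gripper":0}]' 30; python3 -c "
from h import *
s=manip.state();T=np.array([.567,.285,.231]);R=np.array(s['tcp_rot']);print(R.T@(T-s['eef_pos']),R.round(3).tolist())"
```

```text
[-0.43545387 -0.08775798 -0.0004377 ] [[-0.94, 0.342, -0.001], [0.342, 0.94, -0.002], [-0.0, -0.002, -1.0]]validation failed for argument at $[0]...
```

```bash
python3 -m crank '[{"wx":0,"wy":0,"wz":3,"x":-0.04,"y":-0.008,"z":0,"gripper":0},{"wx":0,"wy":0,"wz":6,"x":-0.09,"y":-0.018,"z":0,"gripper":0},{"wx":0,"wy":0,"wz":9,"x":-0.14,"y":-0.028,"z":0,"gripper":0},{"wx":0,"wy":0,"wz":12,"x":-0.19,"y":-0.038,"z":0,"gripper":0},{"wx":0,"wy":0,"wz":14,"x":-0.23,"y":-0.046,"z":0,"gripper":0}]' 30; python3 -c "
from h import *
s=manip.state();T=np.array([.567,.285,.231]);R=np.array(s['tcp_rot']);print(R.T@(T-s['eef_pos']),R.round(3).tolist())"
```

```text
time: 0.72
eef_pos: [0.3902, 0.3931, 0.2308]
tcp_rot: [[-0.827, 0.562, -0.0], [0.562, 0.827, -0.001], [-0.001, -0.001, -1.0]]
contact_force: [-0.2, 1.1, -0.2]
finger_gap: -0.0
finger_force: 0.0
[-2.07005675e-01  9.87136099e-03 -4.29782797e-05] [[-0.827, 0.562, -0.0], [0.562, 0.827, -0.001], [-0.001, -0.001, -1.0]]
```

```bash
python3 -m crank '[{"wx":0,"wy":0,"wz":0,"x":-0.05,"y":0.002,"z":0,"gripper":0},{"wx":0,"wy":0,"wz":0,"x":-0.105,"y":0.005,"z":0,"gripper":0},{"wx":0,"wy":0,"wz":0,"x":-0.16,"y":0.008,"z":0,"gripper":0},{"wx":0,"wy":0,"wz":0,"x":-0.2,"y":0.01,"z":0.02,"gripper":0},{"wx":0,"wy":0,"wz":0,"x":-0.207,"y":0.01,"z":0.05,"gripper":0}]' && python3 -m crank '[{"wx":0,"wy":0,"wz":0,"x":0,"y":0,"z":0.04,"gripper":0},{"wx":0,"wy":0,"wz":0,"x":0,"y":0,"z":0.075,"gripper":0},{"wx":0,"wy":0,"wz":0,"x":0,"y":0,"z":0.093,"gripper":0},{"wx":0,"wy":0,"wz":0,"x":0,"y":0,"z":0.093,"gripper":0}]'; python3 -c "
from h import *
s=manip.state();T=np.array([.533,.320,.085]);R=np.array(s['tcp_rot']);print(R.T@(T-s['eef_pos']))
im=manip.snapshot('top')[:,:,::-1]; cv2.imwrite('pics/top1.png',im); cv2.imwrite('pics/c1.png',cv2.resize(im[150:290,215:385],None,fx=4.2,fy=4.2,interpolation=2))"
```

```text
time: 1.35
eef_pos: [0.5695, 0.2834, 0.1809]
tcp_rot: [[-0.825, 0.564, 0.004], [0.564, 0.825, -0.002], [-0.004, 0.0, -1.0]]
contact_force: [-0.6, 0.7, 0.2]
finger_gap: -0.0003
finger_force: 0.0
time: 1.85
eef_pos: [0.5645, 0.2873, 0.0868]
tcp_rot: [[-0.829, 0.559, -0.003], [0.559, 0.829, -0.002], [0.002, -0.003, -1.0]]
contact_force: [-0.1, -0.2, 0.6]
finger_gap: 0.0001
finger_force: 0.0
[0.04440673 0.00953889 0.00181904]
```

View pics/c1.png

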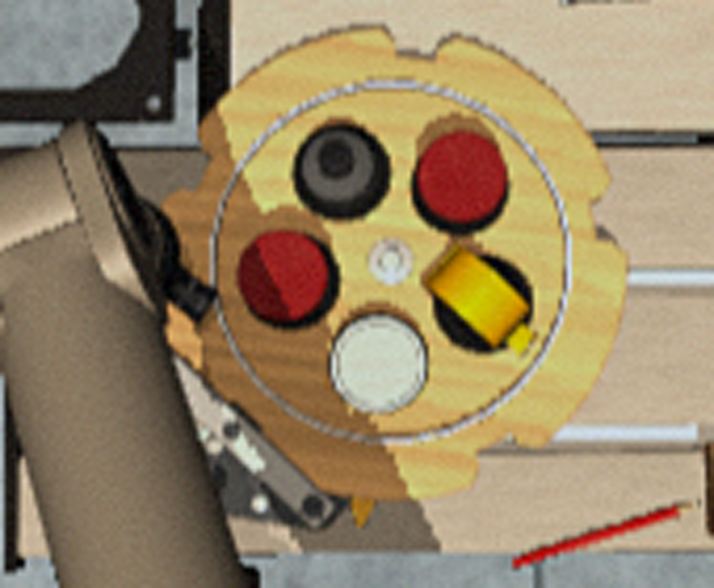

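The tool stands inside the grip over the left rim, clear of the things on the disc. The latch and the disc have not moved. Next I push along tool x.

```bash
python3 -m crank '[{"wx":0,"wy":0,"wz":0,"x":0.008,"y":0.007,"z":0,"gripper":0},{"wx":0,"wy":0,"wz":0,"x":0.016,"y":0.009,"z":0,"gripper":0},{"wx":0,"wy":0,"wz":0,"x":0.024,"y":0.009,"z":0,"gripper":0},{"wx":0,"wy":0,"wz":0,"x":0.032,"y":0.009,"z":0,"gripper":0},{"wx":0,"wy":0,"wz":0,"x":0.04,"y":0.009,"z":0,"gripper":0}]'
```

```text
time: 2.52
eef_pos: [0.5373, 0.3177, 0.0886]
tcp_rot: [[-0.829, 0.559, 0.001], [0.559, 0.829, 0.0], [-0.001, 0.001, -1.0]]
contact_force: [1.3, 0.3, 0.9]
finger_gap: 0.0
finger_force: 0.4
```

```bash
python3 -m crank '[{"wx":0,"wy":0,"wz":0,"x":0.01,"y":0,"z":0,"gripper":0},{"wx":0,"wy":0,"wz":0,"x":0.02,"y":0,"z":0,"gripper":0},{"wx":0,"wy":0,"wz":0,"x":0.03,"y":0,"z":0,"gripper":0},{"wx":0,"wy":0,"wz":0,"x":0.04,"y":0,"z":0,"gripper":0},{"wx":0,"wy":0,"wz":0,"x":0.05,"y":0,"z":0,"gripper":0}]' &&  python3 -m crank '[{"wx":0,"wy":0,"wz":0,"x":0.003,"y":0,"z":0,"gripper":0},{"wx":0,"wy":0,"wz":0,"x":0.003,"y":0,"z":0,"gripper":0},{"wx":0,"wy":0,"wz":0,"x":-0.02,"y":0,"z":0,"gripper":0},{"wx":0,"wy":0,"wz":0,"x":-0.035,"y":0,"z":-0.03,"gripper":0},{"wx":0,"wy":0,"wz":0,"x":-0.035,"y":0,"z":-0.08,"gripper":0}]'
```

```text
time: 3.15
eef_pos: [0.4952, 0.3454, 0.0881]
tcp_rot: [[-0.829, 0.559, -0.001], [0.559, 0.829, -0.001], [0.0, -0.001, -1.0]]
contact_force: [-0.0, -0.9, 0.6]
finger_gap: 0.0001
finger_force: 0.4
time: 3.78
eef_pos: [0.5254, 0.3229, 0.1669]
tcp_rot: [[-0.827, 0.562, -0.003], [0.562, 0.827, -0.004], [0.0, -0.005, -1.0]]
contact_force: [-0.2, 0.8, 0.2]
finger_gap: 0.0
finger_force: 0.0
```

```bash
python3 -m crank '[{"wx":0,"wy":0,"wz":-9,"x":-0.02,"y":-0.02,"z":-0.04,"gripper":0},{"wx":0,"wy":0,"wz":-18,"x":-0.055,"y":-0.054,"z":-0.06,"gripper":0},{"wx":0,"wy":0,"wz":-27,"x":-0.09,"y":-0.088,"z":-0.06,"gripper":0},{"wx":0,"wy":0,"wz":-36,"x":-0.125,"y":-0.122,"z":-0.06,"gripper":0},{"wx":0,"wy":0,"wz":-45,"x":-0.16,"y":-0.157,"z":-0.06,"gripper":0}]'
python3 - <<'E'
from h import *
s=manip.state();T=np.array([.600,-.051,.225]);R=np.array(s['tcp_rot']);print(R.T@(T-s['eef_pos']),np.degrees(np.arctan2(R[1,0],R[0,0])))
E
```

```text
time: 4.4
eef_pos: [0.5704, 0.1045, 0.2285]
tcp_rot: [[-0.981, -0.196, 0.001], [-0.196, 0.981, 0.0], [-0.001, 0.0, -1.0]]
contact_force: [0.7, -0.1, -0.0]
finger_gap: 0.0001
finger_force: 0.0
[ 0.00142014 -0.15828121  0.00350025] -168.71358140969565
```

```bash
python3 -m crank '[{"wx":0,"wy":0,"wz":0,"x":0,"y":-0.04,"z":0,"gripper":0},{"wx":0,"wy":0,"wz":0,"x":0,"y":-0.09,"z":0,"gripper":0},{"wx":0,"wy":0,"wz":0,"x":0,"y":-0.135,"z":0,"gripper":0},{"wx":0,"wy":0,"wz":0,"x":0,"y":-0.158,"z":0,"gripper":0},{"wx":0,"wy":0,"wz":0,"x":0,"y":-0.158,"z":0.03,"gripper":0}]'
python3 - <<'E'
from m import *
s=manip.state(); print(np.round(s['eef_pos'],4))
im=manip.snapshot('top')[:,:,::-1].copy(); cv2.imwrite('pics/top2.png',im); cv2.imwrite('pics/c2.png',cv2.resize(im[150:290,215:385],None,fx=4.2,fy=4.2,interpolation=2))
w=manip.snapshot('wrist')[:,:,::-1]; cv2.imwrite('pics/w2.png',w)
uv,n,g=blob(im,(0,0,0),(180,255,60),(222,217,250,245),.12); pv=np.array([.390,.1725]); d=g[:2]-pv
print("grip",uv,n,g,np.hypot(*d),"latch",np.arctan2(d[1],d[0])-np.arctan2(.318-.1725,.531-.390))
E
```

```text
time: 5.03
eef_pos: [0.6025, -0.0538, 0.2007]
tcp_rot: [[-0.983, -0.185, 0.007], [-0.185, 0.983, -0.003], [-0.007, -0.004, -1.0]]
contact_force: [0.5, -0.1, -0.3]
finger_gap: 0.0003
finger_force: 0.0
[ 0.6025 -0.0538  0.2007]
grip [225.78947368 242.05263158] 38 [0.4772045  0.35380163 0.12      ] 0.20118376488217862 latch 0.32136736316006
```

View pics/c2.png

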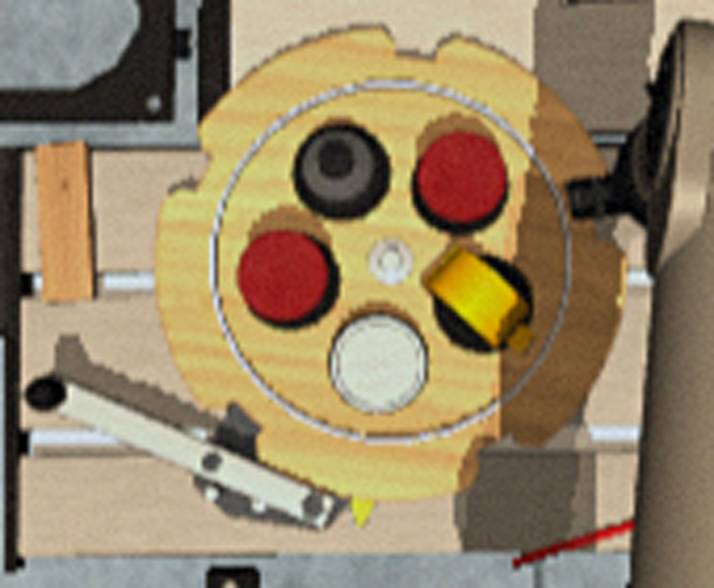

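View pics/w2.png

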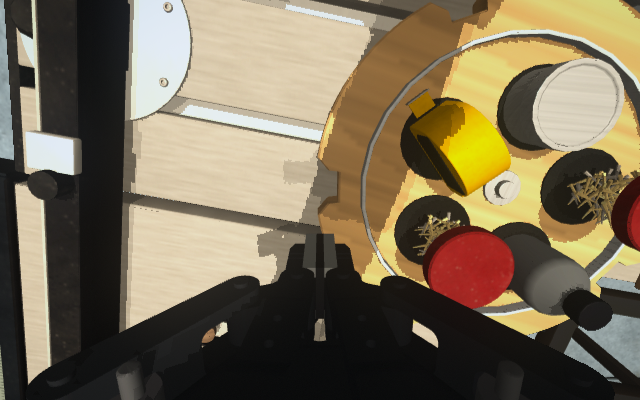

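Top: the bar has swung out about 0.33 rad, with the grip at crop (45,390), the roller is off the rim, and nothing else has moved. Wrist: the target notch bottom is at about (337,170) to (337,203), just ahead of the fingertips at (320,240).

Run:
```python
from h import *
p=cast("wrist",[(337,170),(337,203)],.05); c=np.array([.5672,.116]); print(p)
for q in p: d=q[:2]-c; print(np.hypot(*d),np.degrees(np.arctan2(d[1],d[0]))%360)
a=np.radians(281); T=np.r_[c+.172*np.array([np.cos(a),np.sin(a)]),.036]
s=manip.state();R=np.array(s['tcp_rot']);print(T,R.T@(T-s['eef_pos']),np.degrees(np.arctan2(R[1,0],R[0,0])))
```

```text
[[ 0.58120348 -0.03638468  0.05      ]
 [ 0.61264825 -0.02986504  0.05      ]]
0.1530267606764115 275.2504811089434
0.1527813930677821 287.3058549679729
[ 0.60001915 -0.05283988  0.036     ] [-0.00259526 -0.00402826  0.1589476 ] -169.0968073727602
```

```bash
python3 -m crank '[{"wx":0,"wy":0,"wz":0,"x":0,"y":0,"z":0.03,"gripper":0},{"wx":0,"wy":0,"wz":0,"x":0,"y":0,"z":0.07,"gripper":0},{"wx":0,"wy":0,"wz":0,"x":0,"y":0,"z":0.1,"gripper":0},{"wx":0,"wy":0,"wz":0,"x":0,"y":0,"z":0.125,"gripper":0},{"wx":0,"wy":0,"wz":0,"x":0,"y":0,"z":0.125,"gripper":0}]'
python3 - <<'E'
from h import *
c=np.array([.5672,.116])
a=np.radians(281.3); T=np.r_[c+.172*np.array([np.cos(a),np.sin(a)]),.036]
s=manip.state();R=np.array(s['tcp_rot']);print(T,R.T@(T-s['eef_pos']),np.degrees(np.arctan2(R[1,0],R[0,0])))
E
```

```text
time: 5.75
eef_pos: [0.5987, -0.048, 0.0718]
tcp_rot: [[-0.981, -0.192, -0.004], [-0.192, 0.981, 0.001], [0.004, 0.002, -1.0]]
contact_force: [-0.5, -0.2, 0.4]
finger_gap: -0.0002
finger_force: 0.0
[ 0.60090274 -0.05266572  0.036     ] [-0.00144213 -0.00511183  0.03581696] -168.92933597287075
```

```bash
python3 -m crank '[{"wx":0,"wy":0,"wz":0,"x":-0.001,"y":-0.005,"z":0.008,"gripper":0},{"wx":0,"wy":0,"wz":0,"x":-0.001,"y":-0.005,"z":0.018,"gripper":0},{"wx":0,"wy":0,"wz":0,"x":-0.001,"y":-0.005,"z":0.028,"gripper":0},{"wx":0,"wy":0,"wz":0,"x":-0.001,"y":-0.005,"z":0.035,"gripper":0},{"wx":0,"wy":0,"wz":0,"x":-0.001,"y":-0.005,"z":0.035,"gripper":0}]' && python3 -m crank '[{"wx":0,"wy":0,"wz":1,"x":0.003,"y":0,"z":0,"gripper":0},{"wx":0,"wy":0,"wz":2,"x":0.006,"y":0.0001,"z":0,"gripper":0},{"wx":0,"wy":0,"wz":3,"x":0.009,"y":0.0002,"z":0,"gripper":0},{"wx":0,"wy":0,"wz":4.5,"x":0.0135,"y":0.0005,"z":0,"gripper":0},{"wx":0,"wy":0,"wz":6,"x":0.018,"y":0.0009,"z":0,"gripper":0}]'
```

```text
time: 6.38
eef_pos: [0.6014, -0.0533, 0.0374]
tcp_rot: [[-0.982, -0.191, -0.002], [-0.191, 0.982, 0.0], [0.002, 0.001, -1.0]]
contact_force: [-0.3, 0.0, 0.4]
finger_gap: 0.0001
finger_force: 0.0
time: 7.0
eef_pos: [0.5844, -0.0562, 0.0386]
tcp_rot: [[-0.996, -0.086, 0.001], [-0.086, 0.996, -0.0], [-0.001, -0.0, -1.0]]
contact_force: [0.5, 0.7, -0.2]
finger_gap: -0.0001
finger_force: 0.4
```

```bash
python3 -m crank '[{"wx":0,"wy":0,"wz":2.4,"x":0.0072,"y":0.0002,"z":0,"gripper":0},{"wx":0,"wy":0,"wz":4.8,"x":0.0144,"y":0.0006,"z":0,"gripper":0},{"wx":0,"wy":0,"wz":7.2,"x":0.0215,"y":0.0014,"z":0,"gripper":0},{"wx":0,"wy":0,"wz":9.6,"x":0.0287,"y":0.0024,"z":0,"gripper":0},{"wx":0,"wy":0,"wz":12,"x":0.0358,"y":0.0038,"z":0,"gripper":0}]' && python3 -m crank '[{"wx":0,"wy":0,"wz":2.4,"x":0.0072,"y":0.0002,"z":0,"gripper":0},{"wx":0,"wy":0,"wz":4.8,"x":0.0144,"y":0.0006,"z":0,"gripper":0},{"wx":0,"wy":0,"wz":7.2,"x":0.0215,"y":0.0014,"z":0,"gripper":0},{"wx":0,"wy":0,"wz":9.6,"x":0.0287,"y":0.0024,"z":0,"gripper":0},{"wx":0,"wy":0,"wz":12,"x":0.0358,"y":0.0038,"z":0,"gripper":0}]'
python3 - <<'E'
from h import *
s=manip.state();R=np.array(s['tcp_rot']);d=s['eef_pos'][:2]-np.array([.5672,.116]);print(np.hypot(*d),np.degrees(np.arctan2(d[1],d[0]))%360,np.degrees(np.arctan2(R[1,0],R[0,0])))
E
```

```text
time: 7.62
eef_pos: [0.5478, -0.0556, 0.0384]
tcp_rot: [[-0.992, 0.124, 0.0], [0.124, 0.992, -0.0], [-0.0, -0.0, -1.0]]
contact_force: [1.0, -1.3, 0.2]
finger_gap: 0.0
finger_force: 0.5
time: 8.25
eef_pos: [0.5126, -0.0476, 0.0383]
tcp_rot: [[-0.945, 0.328, -0.0], [0.328, 0.945, -0.0], [0.0, -0.0, -1.0]]
contact_force: [0.3, 0.3, 0.9]
finger_gap: 0.0003
finger_force: 0.6
0.17248794151077013 251.53565750744607 160.8455456317139
```

```bash
python3 -m crank '[{"wx":0,"wy":0,"wz":2.4,"x":0.0072,"y":0.0002,"z":0,"gripper":0},{"wx":0,"wy":0,"wz":4.8,"x":0.0144,"y":0.0006,"z":0,"gripper":0},{"wx":0,"wy":0,"wz":7.2,"x":0.0215,"y":0.0014,"z":0,"gripper":0},{"wx":0,"wy":0,"wz":9.6,"x":0.0287,"y":0.0024,"z":0,"gripper":0},{"wx":0,"wy":0,"wz":12,"x":0.0358,"y":0.0038,"z":0,"gripper":0}]' && python3 -m crank '[{"wx":0,"wy":0,"wz":2.4,"x":0.0072,"y":0.0002,"z":0,"gripper":0},{"wx":0,"wy":0,"wz":4.8,"x":0.0144,"y":0.0006,"z":0,"gripper":0},{"wx":0,"wy":0,"wz":7.2,"x":0.0215,"y":0.0014,"z":0,"gripper":0},{"wx":0,"wy":0,"wz":9.6,"x":0.0287,"y":0.0024,"z":0,"gripper":0},{"wx":0,"wy":0,"wz":12,"x":0.0358,"y":0.0038,"z":0,"gripper":0}]' && python3 -m crank '[{"wx":0,"wy":0,"wz":2.4,"x":0.0072,"y":0.0002,"z":0,"gripper":0},{"wx":0,"wy":0,"wz":4.8,"x":0.0144,"y":0.0006,"z":0,"gripper":0},{"wx":0,"wy":0,"wz":7.2,"x":0.0215,"y":0.0014,"z":0,"gripper":0},{"wx":0,"wy":0,"wz":9.6,"x":0.0287,"y":0.0024,"z":0,"gripper":0},{"wx":0,"wy":0,"wz":10.8,"x":0.0322,"y":0.003,"z":0,"gripper":0}]'
python3 - <<'E'
from h import *
s=manip.state();R=np.array(s['tcp_rot']);d=s['eef_pos'][:2]-np.array([.5672,.116]);print(np.hypot(*d),np.degrees(np.arctan2(d[1],d[0]))%360,np.degrees(np.arctan2(R[1,0],R[0,0])))
im=manip.snapshot('top')[:,:,::-1].copy(); cv2.imwrite('pics/top3.png',im); cv2.imwrite('pics/c3.png',cv2.resize(im[150:290,215:385],None,fx=4.2,fy=4.2,interpolation=2))
E
```

```text
time: 8.88
eef_pos: [0.4797, -0.0324, 0.0383]
tcp_rot: [[-0.856, 0.517, -0.001], [0.517, 0.856, -0.0], [0.0, -0.001, -1.0]]
contact_force: [-0.1, -2.3, 0.6]
finger_gap: -0.0002
finger_force: 0.6
time: 9.5
eef_pos: [0.4507, -0.0106, 0.0382]
tcp_rot: [[-0.73, 0.684, -0.001], [0.684, 0.73, -0.0], [0.001, -0.001, -1.0]]
contact_force: [-0.1, -1.6, 1.4]
finger_gap: -0.0
finger_force: 0.7
time: 10.12
eef_pos: [0.4291, 0.014, 0.038]
tcp_rot: [[-0.59, 0.807, -0.002], [0.807, 0.59, 0.0], [0.001, -0.001, -1.0]]
contact_force: [0.1, -0.6, -0.2]
finger_gap: -0.0002
finger_force: 0.6
0.1717349230981192 216.4508868099372 126.150707834271
```

View pics/c3.png

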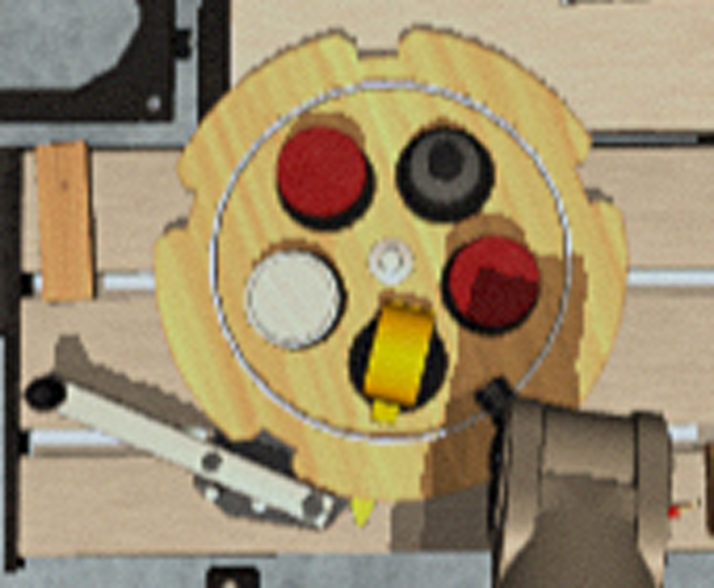

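The tape is nearly at the front, on its pad at crop (397,358). The hand at lower right is clear of the things, and the latch is still out.

```bash
cat > rot.py <<'E'
from m import *
def notches(im):
    c,r,P=disc(im); c=np.array([.5672,.1160]); d=P-c; a=np.degrees(np.arctan2(d[:,1],d[:,0]))%360; rr=np.hypot(*d.T)
    out=[]
    for k0 in np.arange(0,360,72):
        # notch outlines: circular mean of points with r<163mm within each candidate cluster
        pass
    k=np.sort(a[(rr<.163)&(rr>.145)]); g=np.split(k,np.where(np.diff(k)>8)[0]+1)
    return [(round((x[0]+x[-1])/2,1),round(x[-1]-x[0],1)) for x in g]
if __name__=="__main__":
    import sys
    for f in sys.argv[1:]: print(f,notches(cv2.imread(f)))
E
python3 rot.py pics/top0.png pics/top3.png
```

```text
pics/top0.png [(np.float64(64.6), np.float64(11.9)), (np.float64(136.9), np.float64(35.0)), (np.float64(208.6), np.float64(13.0)), (np.float64(280.9), np.float64(11.8)), (np.float64(353.2), np.float64(12.4))]Traceback (most recent call last):
  File "rot.py", line 12, in <module>
    for f in sys.argv[1:]: print(f,notches(cv2.imread(f)))
                                   ~~~~~~~^^^^^^^^^^^^^^^
  File "rot.py", line 9, in notches
    return [(round((x[0]+x[-1])/2,1),round(x[-1]-x[0],1)) for x in g]
                    ~^^^
IndexError: index 0 is out of bounds for axis 0 with size 0
```

```bash
cat > rot.py <<'E'
from m import *
def notches(im):
    a=np.arange(0,360,.25); r=np.radians(a); c=[.5672,.1160]
    m=cv2.inRange(cv2.cvtColor(im,cv2.COLOR_BGR2HSV),(14,85,60),(35,210,255))
    w=[]
    for q in (.157,.160):
        uv=proj("top",np.c_[c[0]+q*np.cos(r),c[1]+q*np.sin(r),np.full(len(r),.05)]).astype(np.float32)
        w.append(cv2.remap(m,uv[:,:1],uv[:,1:],cv2.INTER_LINEAR)[:,0]<128)
    k=a[w[0]&w[1]]; g=np.split(k,np.where(np.diff(k)>3)[0]+1)
    return [(float((x[0]+x[-1])/2),float(x[-1]-x[0])) for x in g if x[-1]-x[0]>4]
if __name__=="__main__":
    import sys
    for f in sys.argv[1:]: print(f,notches(cv2.imread(f)))
E
python3 rot.py pics/top0.png pics/top2.png pics/top3.png
```

```text
pics/top0.png [(64.375, 9.75), (137.875, 13.75), (208.75, 10.0), (281.0, 10.0), (353.125, 9.25)]
pics/top2.png [(64.375, 9.75), (136.5, 10.0), (208.75, 10.0), (284.25, 16.5), (353.125, 9.25)]
pics/top3.png [(4.375, 8.75), (75.375, 9.25), (147.5, 10.0), (216.75, 21.0), (292.125, 9.25)]
```

```bash
python3 -m crank '[{"wx":0,"wy":0,"wz":2.5,"x":0.0075,"y":0.0002,"z":0,"gripper":0},{"wx":0,"wy":0,"wz":5,"x":0.015,"y":0.0007,"z":0,"gripper":0},{"wx":0,"wy":0,"wz":7.5,"x":0.0225,"y":0.0015,"z":0,"gripper":0},{"wx":0,"wy":0,"wz":9.5,"x":0.0284,"y":0.0024,"z":0,"gripper":0},{"wx":0,"wy":0,"wz":11.1,"x":0.0331,"y":0.0032,"z":0,"gripper":0}]' && python3 -m crank '[{"wx":0,"wy":0,"wz":0,"x":0,"y":0,"z":0,"gripper":0},{"wx":0,"wy":0,"wz":0,"x":0,"y":0,"z":0,"gripper":0}]'
python3 - <<'E'
from rot import *
im=manip.snapshot('top')[:,:,::-1].copy(); cv2.imwrite('pics/top4.png',im); print(notches(im))
E
```

```text
time: 10.8
eef_pos: [0.4125, 0.0422, 0.038]
tcp_rot: [[-0.423, 0.906, -0.001], [0.906, 0.423, -0.0], [0.0, -0.001, -1.0]]
contact_force: [-1.3, -1.9, -0.2]
finger_gap: 0.0
finger_force: 0.6
time: 11.05
eef_pos: [0.4137, 0.0424, 0.0384]
tcp_rot: [[-0.425, 0.905, 0.001], [0.905, 0.425, 0.0], [-0.0, 0.001, -1.0]]
contact_force: [-0.4, -0.5, -0.2]
finger_gap: 0.0001
finger_force: 0.0
[(63.5, 9.5), (135.75, 9.5), (204.875, 23.75), (280.5, 9.0), (352.5, 10.0)]
```

```bash
python3 -m crank '[{"wx":0,"wy":0,"wz":0,"x":-0.004,"y":-0.001,"z":0,"gripper":0},{"wx":0,"wy":0,"wz":0,"x":-0.004,"y":-0.001,"z":-0.02,"gripper":0},{"wx":0,"wy":0,"wz":0,"x":-0.004,"y":-0.001,"z":-0.06,"gripper":0},{"wx":0,"wy":0,"wz":0,"x":-0.004,"y":-0.001,"z":-0.11,"gripper":0},{"wx":0,"wy":0,"wz":0,"x":-0.004,"y":-0.001,"z":-0.16,"gripper":0}]'
python3 - <<'E'
from rot import *
im=manip.snapshot('top')[:,:,::-1].copy(); print(notches(im))
T=np.array([.438,.378,.2]);s=manip.state();R=np.array(s['tcp_rot']);print(R.T@(T-s['eef_pos']),np.degrees(np.arctan2(R[1,0],R[0,0])))
E
```

```text
time: 11.72
eef_pos: [0.414, 0.0378, 0.1998]
tcp_rot: [[-0.424, 0.906, 0.0], [0.906, 0.424, 0.0], [0.0, 0.0, -1.0]]
contact_force: [1.0, 0.6, -0.6]
finger_gap: 0.0001
finger_force: 0.0
[(63.5, 9.5), (135.75, 9.5), (206.375, 17.25), (280.5, 9.5), (352.5, 10.0)]
[0.29974061 0.16128147 0.00769218] 115.0494042993654
```

```bash
python3 -m crank '[{"wx":0,"wy":0,"wz":-6,"x":0.04,"y":0.022,"z":0,"gripper":0},{"wx":0,"wy":0,"wz":-12,"x":0.09,"y":0.048,"z":0,"gripper":0},{"wx":0,"wy":0,"wz":-18,"x":0.14,"y":0.075,"z":0,"gripper":0},{"wx":0,"wy":0,"wz":-24,"x":0.19,"y":0.102,"z":0,"gripper":0},{"wx":0,"wy":0,"wz":-31,"x":0.24,"y":0.129,"z":0,"gripper":0}]'
python3 - <<'E'
from rot import *
T=np.array([.438,.378,.088]);s=manip.state();R=np.array(s['tcp_rot']);print(R.T@(T-s['eef_pos']),np.degrees(np.arctan2(R[1,0],R[0,0])))
E
```

```text
time: 12.4
eef_pos: [0.4294, 0.3117, 0.198]
tcp_rot: [[-0.832, 0.555, 0.0], [0.555, 0.832, 0.0], [-0.0, 0.0, -1.0]]
contact_force: [0.4, 0.0, 0.3]
finger_gap: -0.0002
finger_force: 0.0
[0.02963685 0.05987794 0.11005557] 146.31335412935326
```

Move over first, then look from the top before going down beside the grip.

```bash
python3 -m crank '[{"wx":0,"wy":0,"wz":0,"x":0.015,"y":0.03,"z":0,"gripper":0},{"wx":0,"wy":0,"wz":0,"x":0.03,"y":0.06,"z":0,"gripper":0},{"wx":0,"wy":0,"wz":0,"x":0.03,"y":0.06,"z":0,"gripper":0}]'
python3 - <<'E'
from rot import *
T=np.array([.478,.357,.088]);s=manip.state();R=np.array(s['tcp_rot']);print(s['eef_pos'],R.T@(T-s['eef_pos']),np.degrees(np.arctan2(R[1,0],R[0,0])))
w=manip.snapshot('wrist')[:,:,::-1]; cv2.imwrite('pics/w5.png',w)
P=np.array([[.478,.357,.12],[.390,.1725,.065],[.438,.378,.12],s['eef_pos']]); print(proj("wrist",P))
E
```

```text
time: 12.78
eef_pos: [0.4367, 0.3799, 0.1972]
tcp_rot: [[-0.833, 0.554, -0.001], [0.554, 0.833, 0.001], [0.001, -0.0, -1.0]]
contact_force: [-0.4, 0.3, -0.2]
finger_gap: 0.0
finger_force: 0.0
[0.43669753 0.37985606 0.19716095] [-0.04718754  0.00383885  0.1091009 ] 146.38333295544453
[[327.06564333 259.7349619 ]
 [116.93033543 261.13870707]
 [320.93865101 204.21351346]
 [323.18792394 245.37363687]]
```

View pics/w5.png

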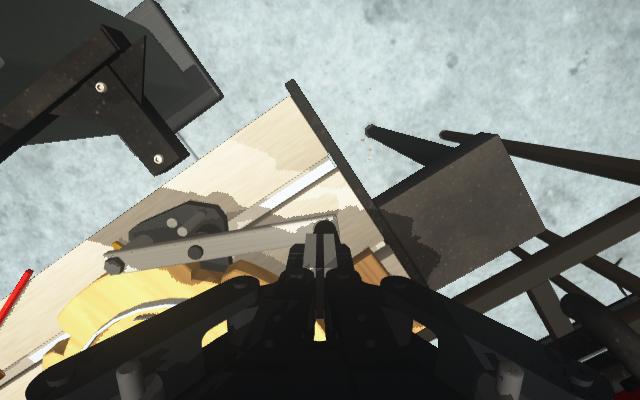

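The wrist view shows the latch bar running from (115,265) to about (325,228). The black dome at (325,228) may be the grip, partly hidden by the fingertips, so I check it against projections.

Run:
```python
from rot import *
for L in (.30,.34,.38,.40):
    a=np.radians(45.9)+L; g=np.array([.390,.1725])+.205*np.array([np.cos(a),np.sin(a)])
    print(L,g.round(4),proj("wrist",[[*g,.065],[*g,.12]]).round().tolist(),proj("top",[[*g,.12]]).round(1).tolist())
print(cast("wrist",[(197,252)],.067), cast("wrist",[(115,266)],.067))
im=cv2.imread('pics/top4.png'); print(blob(im,(0,0,0),(180,255,60),(215,217,250,250),.12))
```

```text
0.3 [0.4828 0.3553] [[327.0, 238.0], [329.0, 265.0]] [[225.3, 240.1]]
0.34 [0.4754 0.3589] [[326.0, 230.0], [327.0, 256.0]] [[224.0, 242.7]]
0.38 [0.4679 0.3621] [[324.0, 222.0], [325.0, 246.0]] [[222.9, 245.3]]
0.4 [0.4641 0.3637] [[323.0, 218.0], [324.0, 241.0]] [[222.3, 246.6]]
[[0.42538046 0.24449979 0.067     ]] [[0.39270419 0.16908455 0.067     ]]
(array([217.34042553, 230.56737589]), np.int32(141), array([0.51062848, 0.37874756, 0.12      ]))
```

The projections agree with latch ≈ 0.34 and about 24 mm of gap, so it is safe to go down outside the grip.

```bash
python3 -m crank '[{"wx":0,"wy":0,"wz":0,"x":0,"y":0.002,"z":0.04,"gripper":0},{"wx":0,"wy":0,"wz":0,"x":0,"y":0.004,"z":0.08,"gripper":0},{"wx":0,"wy":0,"wz":0,"x":0,"y":0.004,"z":0.109,"gripper":0},{"wx":0,"wy":0,"wz":0,"x":-0.005,"y":0.004,"z":0.109,"gripper":0},{"wx":0,"wy":0,"wz":0,"x":-0.013,"y":0.004,"z":0.109,"gripper":0}]' && python3 -m crank '[{"wx":0,"wy":0,"wz":0,"x":-0.01,"y":0,"z":0,"gripper":0},{"wx":0,"wy":0,"wz":0,"x":-0.02,"y":0,"z":0,"gripper":0},{"wx":0,"wy":0,"wz":0,"x":-0.03,"y":0,"z":0,"gripper":0},{"wx":0,"wy":0,"wz":0,"x":-0.04,"y":0,"z":0,"gripper":0},{"wx":0,"wy":0,"wz":0,"x":-0.05,"y":0,"z":0,"gripper":0}]'
```

```text
time: 13.45
eef_pos: [0.4521, 0.3724, 0.0907]
tcp_rot: [[-0.83, 0.558, 0.002], [0.558, 0.83, 0.001], [-0.001, 0.002, -1.0]]
contact_force: [-0.3, 1.2, 0.5]
finger_gap: -0.0003
finger_force: 0.0
time: 14.08
eef_pos: [0.4927, 0.3447, 0.0893]
tcp_rot: [[-0.83, 0.557, -0.0], [0.557, 0.83, -0.0], [0.0, -0.0, -1.0]]
contact_force: [0.3, -0.3, 0.3]
finger_gap: 0.0002
finger_force: 0.3
```

```bash
python3 -m crank '[{"wx":0,"wy":0,"wz":0,"x":-0.004,"y":0,"z":0,"gripper":0},{"wx":0,"wy":0,"wz":0,"x":-0.008,"y":0,"z":0,"gripper":0},{"wx":0,"wy":0,"wz":0,"x":-0.012,"y":0,"z":0,"gripper":0},{"wx":0,"wy":0,"wz":0,"x":-0.016,"y":0,"z":0,"gripper":0},{"wx":0,"wy":0,"wz":0,"x":-0.02,"y":0,"z":0,"gripper":0}]' && python3 -m crank '[{"wx":0,"wy":0,"wz":0,"x":-0.002,"y":0,"z":0,"gripper":0},{"wx":0,"wy":0,"wz":0,"x":-0.004,"y":0,"z":0,"gripper":0},{"wx":0,"wy":0,"wz":0,"x":-0.004,"y":0,"z":0,"gripper":0}]'; python3 -c "
from h import *
s=manip.state();R=np.array(s['tcp_rot']);g=np.array([.533,.320]);print((R.T@(np.r_[g,.088]-s['eef_pos'])),R.T@s['contact_force'])"
```

```text
time: 14.7
eef_pos: [0.5087, 0.3338, 0.0892]
tcp_rot: [[-0.83, 0.557, -0.0], [0.557, 0.83, -0.0], [0.0, -0.0, -1.0]]
contact_force: [-0.7, 0.2, -0.4]
finger_gap: 0.0002
finger_force: 0.3
time: 15.08
eef_pos: [0.5106, 0.3325, 0.0892]
tcp_rot: [[-0.831, 0.557, -0.003], [0.557, 0.831, 0.001], [0.002, -0.001, -1.0]]
contact_force: [-5.0, 1.3, 1.5]
finger_gap: -0.0002
finger_force: 2.1
[-0.0255653   0.00204728  0.00111117] [ 4.89222137 -1.72482756 -1.49959095]
```

```bash
python3 -m crank '[{"wx":0,"wy":0,"wz":0,"x":-0.0015,"y":0,"z":0,"gripper":0},{"wx":0,"wy":0,"wz":0,"x":-0.003,"y":0,"z":0,"gripper":0},{"wx":0,"wy":0,"wz":0,"x":-0.003,"y":0,"z":0,"gripper":0}]'
python3 - <<'E'
from rot import *
im=manip.snapshot('top')[:,:,::-1].copy(); cv2.imwrite('pics/top6.png',im); print(notches(im))
E
```

```text
time: 15.45
eef_pos: [0.5107, 0.3325, 0.0891]
tcp_rot: [[-0.832, 0.555, -0.006], [0.555, 0.832, 0.002], [0.006, -0.002, -1.0]]
contact_force: [-8.8, 2.3, 3.6]
finger_gap: 0.0001
finger_force: 4.1
[(63.875, 8.75), (136.375, 11.25), (207.75, 10.5), (280.5, 9.0), (352.5, 10.0)]
```

The force rises to 9 N with no motion, so the latch is on its stop. I back off, lift clear and compare with the first picture.

```bash
python3 -m crank '[{"wx":0,"wy":0,"wz":0,"x":0.01,"y":0,"z":0,"gripper":0},{"wx":0,"wy":0,"wz":0,"x":0.03,"y":0,"z":0,"gripper":0},{"wx":0,"wy":0,"wz":0,"x":0.04,"y":0,"z":-0.03,"gripper":0},{"wx":0,"wy":0,"wz":0,"x":0.08,"y":0,"z":-0.08,"gripper":0},{"wx":0,"wy":0,"wz":0,"x":0.13,"y":0,"z":-0.13,"gripper":0}]' && python3 -m crank '[{"wx":0,"wy":0,"wz":0,"x":0.05,"y":0.01,"z":0,"gripper":0},{"wx":0,"wy":0,"wz":0,"x":0.1,"y":0.02,"z":0,"gripper":0},{"wx":0,"wy":0,"wz":0,"x":0.15,"y":0.03,"z":0,"gripper":0},{"wx":0,"wy":0,"wz":0,"x":0.18,"y":0.04,"z":0,"gripper":0},{"wx":0,"wy":0,"wz":0,"x":0.18,"y":0.04,"z":0,"gripper":0}]'
python3 - <<'E'
from rot import *
im=manip.snapshot('top')[:,:,::-1].copy(); cv2.imwrite('pics/top7.png',im); print(notches(im))
a=cv2.imread('pics/top0.png')
for i in (a,im): print(blob(i,(0,0,0),(180,255,60),(228,217,246,233),.12))
o=np.hstack([x[150:290,215:385] for x in (a,im)]); cv2.imwrite('pics/c7.png',cv2.resize(o,None,fx=2.35,fy=2.35,interpolation=2))
E
```

```text
time: 16.12
eef_pos: [0.4121, 0.3992, 0.214]
tcp_rot: [[-0.829, 0.559, 0.002], [0.559, 0.829, 0.001], [-0.001, 0.002, -1.0]]
contact_force: [-0.3, 1.0, 0.3]
finger_gap: 0.0
finger_force: 0.0
time: 16.75
eef_pos: [0.2809, 0.5353, 0.2121]
tcp_rot: [[-0.834, 0.551, -0.001], [0.551, 0.834, 0.002], [0.002, 0.001, -1.0]]
contact_force: [0.4, -0.1, -0.3]
finger_gap: -0.0001
finger_force: 0.0
[(63.5, 9.5), (137.875, 13.75), (207.75, 10.5), (280.5, 9.0), (352.5, 10.0)]
(array([238.33333333, 223.40740741]), np.int32(54), array([0.5310387 , 0.31794101, 0.12      ]))
(array([238.33333333, 223.40740741]), np.int32(54), array([0.5310387 , 0.31794101, 0.12      ]))
```

View pics/c7.png

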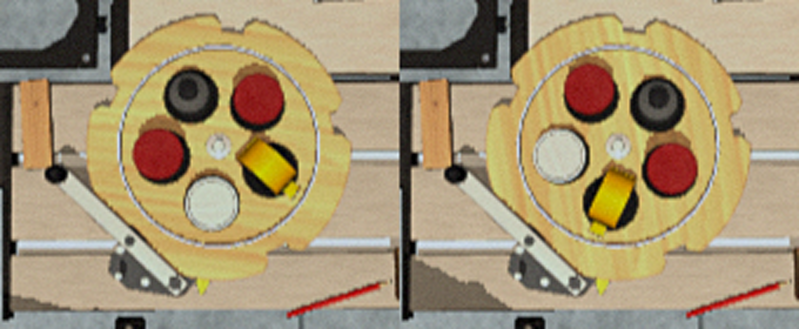

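The grip is in the same pixels as at the start (home). The tape measure is at the front, about 0.7° off, which is 1 mm at its pad. Everything stands upright and the bystanders have not moved.

```bash
python3 -c "
from plant import manip
print(manip.finish_job())"
```

```text
the job is handed in; nothing more can be done
None
```

The job is handed in at about 17 s of the 72 s: the latch was pushed out, the disc turned one place clockwise to bring the tape measure to the front (about 1 mm off line), and the latch pushed back home; the verdict was not shown to me.

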